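# Load the compass corrector box and close it up

### The arm

A 6-joint arm with a two-finger parallel gripper is mounted at the origin on the work surface. World frame = base frame: x ahead of the robot, y to its left, z up, the work surface at z = 0. Lengths are in m, angles in rad, forces in N, time in s.
With the tool pointing down it reaches from about 0.35 to 0.975 m from the base axis. Payload 7.1 kg.
Tool frame: the origin (TCP) lies midway between the tips of the shut fingers; the grasp point (between the pads) lies 19 mm behind it; z points along the fingers, y is the line along which they close (so a half turn about z gives the same grasp; the last joint's range is limited). The gripper opens to 88 mm and grips with 3 to 60 N. Pads are 20 mm wide; open, the fingers measure 115 mm over their backs; the gripper's body (75 mm by 178 mm) begins 61 mm behind the grasp point.
Start: joints at [-1.255, 0.423, 1.63, -0, 1.089, -0.019], TCP at [0.205, -0.59, 0.223] pointing down, gripper open.
Joint ranges: [-3, 3], [-0.9, 2.11], [0.09, 2.58], [-1.31, 4.45], [0.11, 2.69], [-2.54, 2.54]. Speed limits (rad/s): [2.39, 2.39, 3.01, 3.14, 3.14, 3.14].

### API

Orientations are given as a unit quaternion [w, x, y, z].
In Python, from station import move_pose, movel, movej, command_gripper, wait, inverse_kinematics, read_camera, camera_info, MotionError, job_done, get_time, get_joint_pos, get_qvel, get_effort, get_tcp_pos, get_ee_rot, get_ft_force, get_ft_torque, get_grip_width, get_finger_force gives the robot as it stands. Calls block until the motion is done:
- move_pose(position, orientation): joint-space move of the TCP to a pose.
- movel(position, frame=None, v=0.15, until_force=None): straight line of the TCP; frame=None keeps the orientation; v is the mean speed in m/s. With until_force (N) it stops when the force on the tool has changed by that much, and returns True; else False.
- movej(angles): joint-space move.
- command_gripper(opening): opening from 0.0 (shut) to 1.0 (fully open); the grip force is fixed at half the most; returns when the fingers have stopped.
- wait(seconds).
- inverse_kinematics(position, orientation): joint angles nearest the present ones, or None.
- read_camera(name): name is "scene" or "top" or "wrist"; returns the picture (384x512x3 uint8, red, green, blue); there is no depth.
- camera_info(name): a dict with "intrinsics" (3x3 intrinsics, pixels), "dist" ([k1, k2, p1, p2, k3] as OpenCV has them; the pictures are not rectified), "T" (4x4, takes a point from camera to world coordinates); the wrist camera has in their place "tool_from_camera" (4x4, takes a point from camera to tool coordinates, whose origin is the TCP and whose axes are the flange's). Camera axes: x right, y up, looking along -z (the intrinsics and any distortion apply to the point x, -y, -z); pixel columns grow to the right and rows downward; lengths in m; the calibration is good to about 2 mm. A picture is of the moment at which its call begins: read the wrist's pose just before it. camera_info takes no time and is no camera call.
A pose or a line that the arm cannot do raises MotionError and nothing moves.
- job_done(): hands the job in; it is judged then, once.
Readings, each from a call of its own:
- get_time(): time.
- get_joint_pos(): joint angles.
- get_qvel(): joint speeds.
- get_effort(): joint torques, N m.
- get_tcp_pos(): TCP position.
- get_ee_rot(): TCP orientation.
- get_ft_force(): force on the tool from outside, world axes, zero at the start.
- get_ft_torque(): the same for the moment, N m.
- get_grip_width(): opening from 0.0 (shut) to 1.0 (fully open).
- get_finger_force(): force on a finger pad.
Only numpy, scipy, OpenCV 4.12 (cv2) and the standard library are available. Lean on these libraries where they do the work, as an engineer would, in place of code of your own. Each camera call takes 0.05 s, during which the arm holds its last target. There are 200 camera calls.

### The job

Put every loose bar magnet from the bench into the well of the green corrector box, then set the bronze hood on the box so that it sits flush over both alignment pegs. Then fold both clamps down flat onto the hood's flange, and finish by turning each clamp's wing screw clockwise, a quarter turn to its stop; leave the other things on the bench where they stand.

Things in the scene. Friction and masses are not known exactly. Their poses are not given: they have to be found in the camera images.
- base: green painted iron corrector box, fixed to the bench: 120 (x) x 220 (y) mm, 50 mm high. Origin: centre of its underside, z up, +y is its left end. In its top is a well for magnets, 86 (x) x 144 (y) mm inside, 42 mm deep. At each y end a lug, reaching 159 mm from the centre, carries a hinged clamp
- seat (a point): centre of the box's top face (50 mm over the bench), axes as the box; the hood's origin comes to lie here, either way round. Two steel alignment pegs stand on the top face at (+45, +92) and (-45, -92) mm from here, 12 mm thick, 18 mm tall with tapered tips
- well (a point): centre of the well's floor (8 mm over the bench)
- hood: loose bronze hood, about 0.5 kg, the same after a half turn: flange 120 (x) x 210 (y) x 8 mm with 17 mm holes at (+45, +92) and (-45, -92) mm, on it a round dome 84 mm across and 32 mm high, on top an upright grip bar 60 mm long (x), 14 mm thick (y), from 40 to 68 mm over the underside. Origin: centre of the flange's underside, z up
- hood_grip (a point): middle of the hood's grip bar, 56 mm over the flange's underside
- clamp_left (a joint): clamp at the box's left (+y) end: 0 = down flat on the flange, arm towards the box's middle; starts at 1.6 to 1.85, standing, leaning a little outwards. Stiff hinge, stays where left (about 3 N moves it). Arm 24 mm wide, 10 mm thick, reaching 81 mm from the hinge; a wing screw 60 mm from the hinge, on top when the clamp is down (outside when it stands)
- clamp_right (a joint): the same for the clamp at the right (-y) end
- hinge_left (a point): hinge axis of the left clamp (axis along the box's x), 64 mm over the bench, 145 mm from the box's centre
- hinge_right (a point): hinge axis of the right clamp, likewise
- screw_left (a joint): turn of the wing screw on the left clamp: brass wing 42 x 12 mm, 20 mm tall, on a short hub; 0 = wing in line with the arm, grows clockwise seen from above, stop at 1.57 (wing across the arm) = tight; starts at 0 to 0.25
- screw_right (a joint): the same for the right clamp's wing screw
- wing_left (a point): middle of the top edge of the left wing; with the clamp down it is 97 mm over the bench, 85 mm from the box's centre, and the wing reaches 20 mm down from it; its y axis runs along the wing
- wing_right (a point): the same on the right wing
- magnet1: loose corrector magnet, a bar of bright steel with dark ends, 64 x 16 x 16 mm, 0.12 kg; origin at its centre, x along the bar. Two to four magnets are there, lying on the bench
- magnet2: loose corrector magnet, a bar of bright steel with dark ends, 64 x 16 x 16 mm, 0.12 kg; origin at its centre, x along the bar. Two to four magnets are there, lying on the bench
- magnet3: loose corrector magnet, a bar of bright steel with dark ends, 64 x 16 x 16 mm, 0.12 kg; origin at its centre, x along the bar. Two to four magnets are there, lying on the bench
- magnet4: loose corrector magnet, a bar of bright steel with dark ends, 64 x 16 x 16 mm, 0.12 kg; origin at its centre, x along the bar. Two to four magnets are there, lying on the bench
- glass_dome: bystander: glass compass dome, 90 mm across, 46 mm high, standing on the bench; origin at its underside
- card_float: bystander: dark ebonite card float, a disc 72 mm across, 22 mm high; origin at its underside
- jewel_holder: bystander: small steel pivot jewel holder, foot 36 mm across, 46 mm high; origin at its underside
- canister: bystander: closed brass canister, 74 mm across, 109 mm high; origin at its underside
Things that resemble listed ones, but are neither listed nor needed, are in the scene too. What is shaped like the magnet4 but blue or red is not meant.

How it is judged:
By the outcome, as a careful person would: the job done as asked, in the order asked, and still so for the second after the job is handed in, with the robot touching nothing.
Of magnet1, magnet2, magnet3, magnet4 only 2 to 4 are there at a start; the rules pass over those that are not, and their reading is None.
At some moment in a run one of magnet1, magnet2, magnet3, magnet4, hood may be knocked a few centimetres aside while the robot is not near it.
Once in a run the grip may slacken for a moment while it holds something.
It also fails if it takes over 210 s, if anything falls off the work surface, if the arm or the gripper's body presses on something with over 40 N, if the wrist force passes 120 N, or if a joint passes its speed limit or range.

## Working session

There is one attempt and no reset: what is moved stays moved. The work goes in short steps, each a Python script; the robot and the scene stay as the last script left them, time stands still between calls to the robot, and variables do not carry over. Pictures are saved under pics/ and viewed, at most 14 in all, crops included, and the job is handed in when it is done.

```bash
mkdir -p pics; ls
python3 - <<'E'
from station import *
import cv2, numpy as np
for n in ("top","scene"):
    im=read_camera(n); cv2.imwrite(f"pics/{n}0.png",cv2.resize(im[:,:,::-1],(800,600),interpolation=cv2.INTER_CUBIC)); cv2.imwrite(f"pics/{n}0raw.png",im[:,:,::-1])
    c=camera_info(n); print(n,c)
print(camera_info("wrist"))
E
```

```text
pics
top {'intrinsics': array([[351.91758279,   0.        , 250.93717664],
       [  0.        , 351.91758279, 190.19523254],
       [  0.        ,   0.        ,   1.        ]]), 'dist': array([-0.01394125,  0.        ,  0.        ,  0.        ,  0.        ]), 'T': array([[-0.01014084,  0.99089793, -0.13423284,  0.43269603],
       [-0.99993917, -0.00946669,  0.00565955,  0.07062253],
       [ 0.00433729,  0.13428207,  0.99093366,  1.09322417],
       [ 0.        ,  0.        ,  0.        ,  1.        ]])}
scene {'intrinsics': array([[400.88650826,   0.        , 257.11936318],
       [  0.        , 400.88650826, 194.48536138],
       [  0.        ,   0.        ,   1.        ]]), 'dist': array([0.00457201, 0.        , 0.        , 0.        , 0.        ]), 'T': array([[-0.79832217, -0.42745662,  0.42421994,  1.01827128],
       [ 0.60217169, -0.55673102,  0.57222358,  0.66484653],
       [-0.00842436,  0.71227201,  0.70185299,  0.84879912],
       [ 0.        ,  0.        ,  0.        ,  1.        ]])}
{'intrinsics': array([[312.76327486,   0.        , 253.87076138],
       [  0.        , 312.76327486, 190.66547239],
       [  0.        ,   0.        ,   1.        ]]), 'dist': array([-0.07316254,  0.        ,  0.        ,  0.        ,  0.        ]), 'tool_from_camera': array([[ 3.15610429e-04,  9.55031645e-01,  2.96503722e-01,
         8.08997599e-02],
       [ 9.99999220e-01, -6.59644671e-04,  1.06026107e-03,
         7.47915808e-04],
       [ 1.20816997e-03,  2.96503156e-01, -9.55031109e-01,
        -1.61705444e-01],
       [ 0.00000000e+00,  0.00000000e+00,  0.00000000e+00,
         1.00000000e+00]])}
```

View pics/top0.png

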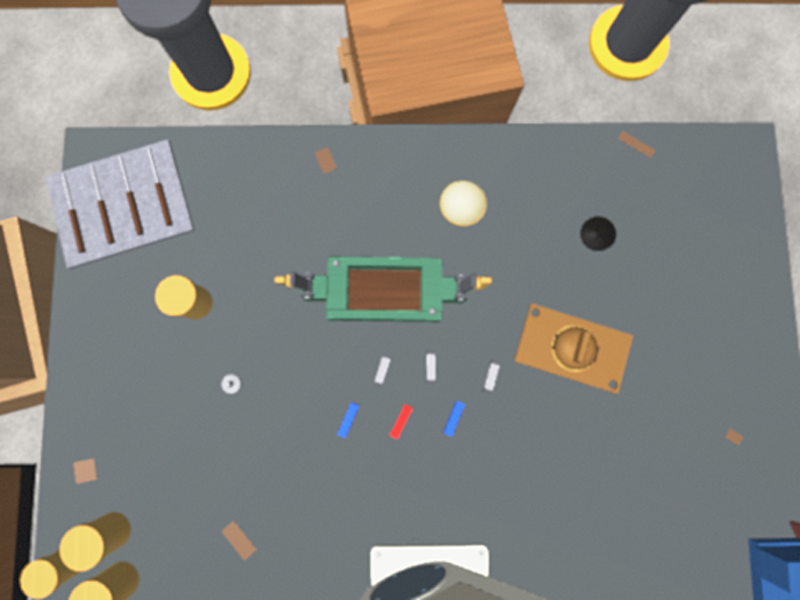

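View pics/scene0.png

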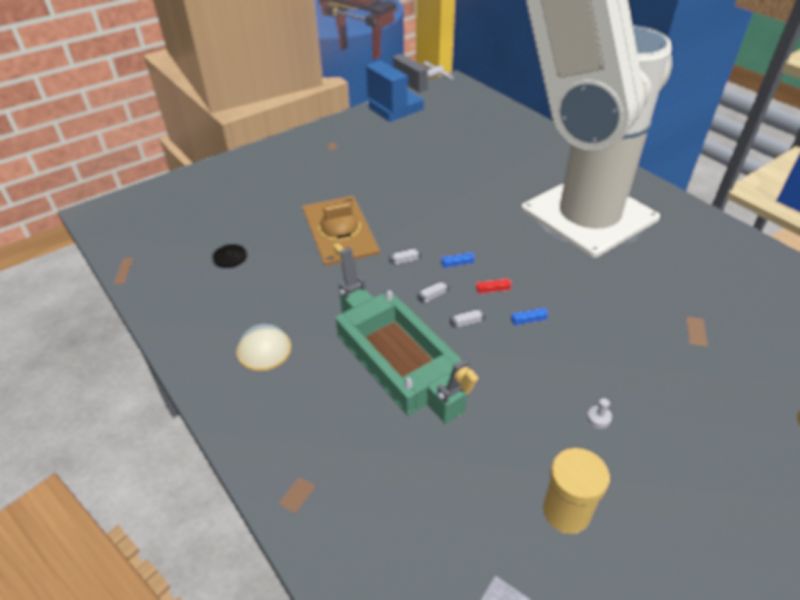

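Top view (800-px scale): box centre is at about (384,289), with pegs at (335,262) and (432,311). There are three bright magnets at (382,370), (431,367) and (491,377). The hood is at (575,348), with holes at (535,312) and (613,384). Both clamps are standing. The blue and red bars are decoys.

```bash
cat > h.py <<'E'
from station import *
import cv2, numpy as np
from scipy.spatial.transform import Rotation as R
def quat(yaw, tilt=None):
    "tool down; tool y axis (closing line) at world angle yaw+90deg, i.e. tool x at yaw"
    r=R.from_euler('z',yaw)*R.from_euler('x',np.pi)
    q=r.as_quat(); return [q[3],q[0],q[1],q[2]]
def snap(n):
    "picture and its camera pose"
    c=camera_info(n)
    if n=="wrist":
        q=get_ee_rot(); T=np.eye(4); T[:3,:3]=R.from_quat([q[1],q[2],q[3],q[0]]).as_matrix(); T[:3,3]=get_tcp_pos()
        T=T@c["tool_from_camera"]
    else: T=c["T"]
    im=read_camera(n)
    return im,(c["intrinsics"],c["dist"],T)
def p2w(px,cam,z):
    K,d,T=cam
    u=cv2.undistortPoints(np.array(px,float).reshape(-1,1,2),K,d)[:,0]
    v=np.c_[u[:,0],-u[:,1],-np.ones(len(u))]@T[:3,:3].T
    o=T[:3,3]; return o+v*((z-o[2])/v[:,2])[:,None]
def w2p(P,cam):
    K,d,T=cam
    p=(np.array(P,float).reshape(-1,3)-T[:3,3])@T[:3,:3]
    p=p*[1,-1,-1]
    return cv2.projectPoints(p,np.zeros(3),np.zeros(3),K,d)[0][:,0]
def blobs(mask,lo,hi):
    out=[]
    for c in cv2.findContours(mask.astype(np.uint8),cv2.RETR_EXTERNAL,cv2.CHAIN_APPROX_NONE)[0]:
        a=cv2.contourArea(c)
        if lo<a<hi: out.append((a,cv2.minAreaRect(c),c))
    return out
def save(im,n,s=1.5625): cv2.imwrite(f"pics/{n}.png",cv2.resize(im[:,:,::-1],None,fx=s,fy=s,interpolation=cv2.INTER_CUBIC))
E
python3 - <<'E'
from h import *
np.set_printoptions(precision=4,suppress=True)
_,cam=None,None
c=camera_info("top"); cam=(c["intrinsics"],c["dist"],c["T"])
s=.64
def P(l,z): return p2w(np.array(l)*s-0.0,cam,z)
print("box corners",P([(328,257),(442,259),(441,321),(327,320)],.05))
print("pegs",P([(335,262),(432,311)],.068))
print("mags",P([(382,370),(431,367),(491,377)],.016))
print("holes",P([(535,312),(613,384)],.008)); print("hood corners",P([(531,304),(633,334),(618,392),(515,360)],.008))
print("grip",P([(582,348)],.068))
print(get_ee_rot(), quat(0),get_time())
b=P([(384.5,289)],.05)[0]
print(b)
E
```

```text
box corners [[ 0.6536  0.1878  0.05  ]
 [ 0.6476 -0.0326  0.05  ]
 [ 0.5273 -0.028   0.05  ]
 [ 0.5314  0.189   0.05  ]]
pegs [[ 0.64    0.1724  0.068 ]
 [ 0.5447 -0.0098  0.068 ]]
mags [[ 0.4361  0.0855  0.016 ]
 [ 0.4409 -0.0098  0.016 ]
 [ 0.4204 -0.126   0.016 ]]
holes [[ 0.5472 -0.2194  0.008 ]
 [ 0.404  -0.3664  0.008 ]]
hood corners [[ 0.5633 -0.2122  0.008 ]
 [ 0.5015 -0.4125  0.008 ]
 [ 0.3884 -0.3753  0.008 ]
 [ 0.4528 -0.1758  0.008 ]]
grip [[ 0.4726 -0.2883  0.068 ]]
[-0.0007  0.986   0.1666 -0.0001] [np.float64(6.123233995736766e-17), np.float64(1.0), np.float64(0.0), np.float64(0.0)] 0.1
[0.59   0.0791 0.05  ]
```

Run:
```python
from h import *
import pickle
d={}
for n,p in {"A":(.50,-.0,.33),"B":(.48,-.22,.33)}.items():
    move_pose(list(p),quat(0.0)); wait(.3)
    im,cam=snap("wrist"); save(im,"w"+n); d[n]=(im,cam)
im,cam=snap("top"); d["top"]=(im,cam)
pickle.dump(d,open("v.pkl","wb")); print(get_time(),get_joint_pos())
```

```text
4.1083 [-4.51026845e-01  1.65787058e-01  1.72955824e+00  1.48927299e-05
  1.24616874e+00  1.11860884e+00]
```

View pics/wA.png

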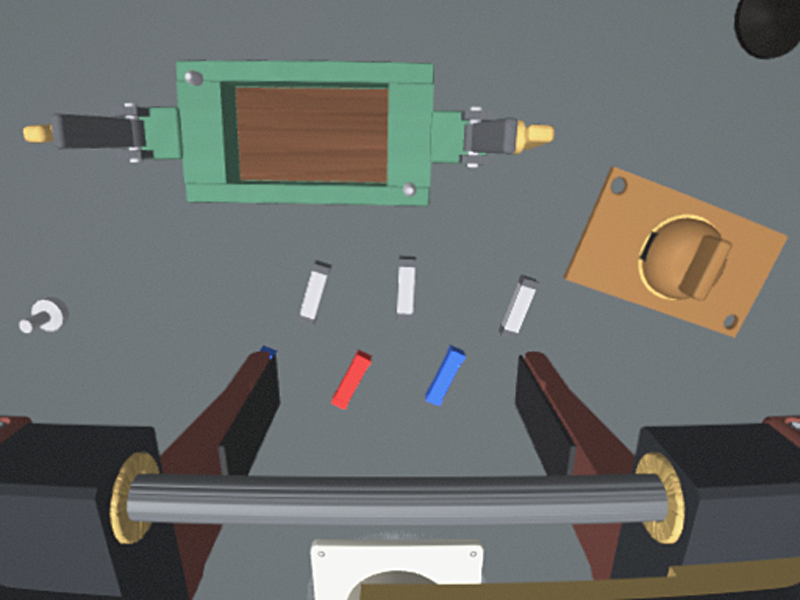

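View pics/wB.png

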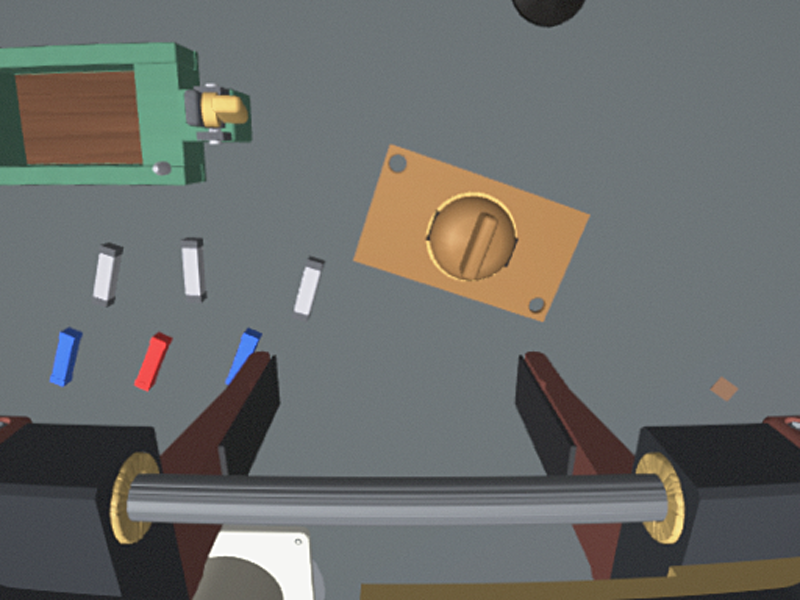

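View A: the magnets' bright bodies are at about (315,292), (406,287) and (519,304), the box's top-face corners at (177,62), (433,65), (429,205) and (187,203), and peg tips near (193,76) and (408,187). View B: hood corners at (390,145), (590,214), (543,321) and (354,262), holes at (397,162) and (537,304).

```bash
cat >> h.py <<'E'
def magnets(im,cam,z=.016,lo=80):
    hsv=cv2.cvtColor(im,cv2.COLOR_RGB2HSV)
    m=(hsv[...,2]>195)&(hsv[...,1]<35)
    out=[]
    for a,r,c in blobs(m,lo,1500):
        P=p2w(cv2.boxPoints(r),cam,z)[:,:2]
        e=[P[1]-P[0],P[2]-P[1]]; l=[np.linalg.norm(v) for v in e]; k=int(np.argmax(l))
        if .03<l[k]<.075 and .009<l[1-k]<.026:
            out.append((P.mean(0),np.arctan2(e[k][1],e[k][0])%np.pi,l[k],l[1-k]))
    return out
E
python3 - <<'E'
from h import *
import pickle
np.set_printoptions(precision=4,suppress=True)
d=pickle.load(open("v.pkl","rb")); s=.64
for n in ("A","B"):
    print(n); [print(m) for m in magnets(*d[n])]
A=d["A"][1];B=d["B"][1]
def seg(a): return np.linalg.norm(a[1]-a[0]),np.arctan2(*(a[1]-a[0])[[1,0]])
c=p2w(np.array([(177,62),(433,65),(429,205),(187,203)])*s,A,.05); print(c,c.mean(0))
p=p2w(np.array([(193,75),(408,186)])*s,A,.066); print("pegs",p,p.mean(0),seg(p))
# expected peg line angle
v=np.array([-90,-184]); print(np.hypot(*v),np.arctan2(v[1],v[0]))
for z in (.008,):
  for cam,l in ((B,[(390,145),(590,214),(543,321),(354,262)]),(A,[(613,168),(787,237),(735,337),(567,278)])):
    c=p2w(np.array(l)*s,cam,z); print("hood",c.mean(0),[seg(c[[i,(i+1)%4]]) for i in range(4)])
h=p2w(np.array([(397,162),(537,304)])*s,B,.008); print("holes",h,h.mean(0),seg(h))
h=p2w(np.array([(619,186),(730,321)])*s,A,.008); print("holes",h,h.mean(0),seg(h))
E
```

```text
A
(array([ 0.4216, -0.1271]), np.float64(2.8310361595604383), np.float64(0.049875057731657256), np.float64(0.015205472574284108))
(array([0.4366, 0.0852]), np.float64(2.82188477089174), np.float64(0.048765097086533524), np.float64(0.015222564201714384))
(array([ 0.4416, -0.0094]), np.float64(3.0982619598800203), np.float64(0.04849180584507316), np.float64(0.01511444427330424))
B
(array([ 0.4213, -0.1273]), np.float64(2.8313800737997905), np.float64(0.048814996401096315), np.float64(0.01516353590761921))
(array([0.4366, 0.085 ]), np.float64(2.813386144094842), np.float64(0.04972665627348466), np.float64(0.015145984780275849))
(array([ 0.4414, -0.0098]), np.float64(3.1011663016346764), np.float64(0.0484059902871024), np.float64(0.014703033340741982))
[[ 0.6535  0.1854  0.05  ]
 [ 0.6481 -0.0313  0.05  ]
 [ 0.5311 -0.0299  0.05  ]
 [ 0.5341  0.1893  0.05  ]] [0.5917 0.0784 0.05  ]
pegs [[ 0.6404  0.1662  0.066 ]
 [ 0.549  -0.0106  0.066 ]] [0.5947 0.0778 0.066 ] (np.float64(0.19895402872607157), np.float64(-2.0478521299365386))
204.83163818121457 -2.0257105333872762
hood [ 0.4745 -0.294
[... 185 characters left out ...]
64(1.2619782697612358)), (np.float64(0.11998790663787072), np.float64(-0.3109782516364847))]
hood [ 0.4748 -0.2936  0.008 ] [(np.float64(0.20975564011118317), np.float64(-1.889020152686861)), (np.float64(0.11797331084673525), np.float64(2.830081682115886)), (np.float64(0.20914797058386153), np.float64(1.2457969456816065)), (np.float64(0.11656203079654905), np.float64(-0.30617499668344306))]
holes [[ 0.5477 -0.2197  0.008 ]
 [ 0.4049 -0.3666  0.008 ]] [ 0.4763 -0.2931  0.008 ] (np.float64(0.20488959541831925), np.float64(-2.3423191520501776))
holes [[ 0.5463 -0.2199  0.008 ]
 [ 0.4044 -0.3648  0.008 ]] [ 0.4754 -0.2923  0.008 ] (np.float64(0.20278560741035026), np.float64(-2.345621375485979))
```

```bash
cat >> h.py <<'E'
BOX=np.array([.592,.078]); BYAW=-0.01
def pick(xy,yaw):
    xy=np.array(xy)
    move_pose([xy[0]-.02,xy[1],.2],quat(yaw)); wait(.15)
    ms=magnets(*snap("wrist")); ms=[m for m in ms if np.linalg.norm(m[0]-xy)<.06]
    if not ms: print("not seen",xy); return False
    m=min(ms,key=lambda m:np.linalg.norm(m[0]-xy)); a=(m[1]+np.pi/2)%np.pi-np.pi/2
    print("refined",m[0],a,m[2:])
    move_pose([*m[0],.08],quat(a)); movel([*m[0],.004],v=.1)
    command_gripper(0.05); movel([*m[0],.13],v=.2)
    w=get_grip_width(); print("width",w*88); return w>.14
def place(dy):
    c,s=np.cos(BYAW),np.sin(BYAW); p=BOX+[-s*dy,c*dy]
    move_pose([*p,.13],quat(BYAW)); print("width",get_grip_width()*88)
    movel([*p,.016],v=.12); command_gripper(.29); movel([*p,.14],v=.25); command_gripper(.5)
E
python3 - <<'E'
from h import *
command_gripper(.5)
if pick((.4213,-.1272),-.31): place(-40)if 0 else place(-.04)
move_pose([.5,.03,.3],quat(0)); wait(.2)
im,cam=snap("wrist"); save(im,"w1"); import pickle; pickle.dump((im,cam),open("w1.pkl","wb"))
for m in magnets(im,cam): print(m)
print(get_time(),get_ft_force())
E
```

```text
refined [ 0.42121635 -0.12736243] -0.3095482071160207 (np.float64(0.04772428387896855), np.float64(0.014326516437673))
width 15.475305013501218
width 15.80514768275741
(array([0.43656161, 0.08514047]), np.float64(2.8150423049069833), np.float64(0.04863089085398762), np.float64(0.015302616348484609))
(array([ 0.44179494, -0.00942741]), np.float64(3.088404705429865), np.float64(0.0487008513699514), np.float64(0.015669955749483332))
(array([0.59193954, 0.03810204]), np.float64(3.14119362589563), np.float64(0.04962197813810571), np.float64(0.014695976179885176))
13.2917 [0.26281127 0.31941776 0.51229952]
```

View pics/w1.png

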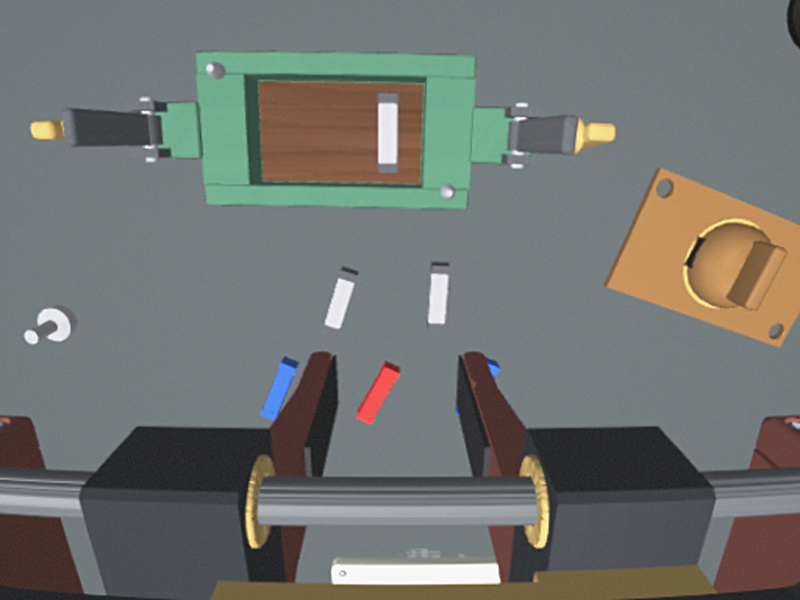

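View 1: the first magnet lies in the well at (388,132), along x and clear of the walls. The other two are where they were.

Run:
```python
from h import *
import pickle
if pick((.4418,-.0095),-.045): place(.04)
if pick((.4366,.0851),-.32): place(0)
move_pose([.52,.078,.28],quat(0)); wait(.2)
a=snap("wrist"); save(a[0],"w2")
move_pose([.45,-.28,.28],quat(0)); wait(.2)
b=snap("wrist"); save(b[0],"w3")
pickle.dump((a,b),open("w2.pkl","wb"))
for m in magnets(*a)+magnets(*b): print(m)
print(get_time())
```

```text
refined [ 0.44159659 -0.00914197] -0.03959276011299018 (np.float64(0.04883784454294098), np.float64(0.014320475357633474))
width 15.96442137794838
width 15.795885077172167
refined [0.43046638 0.11547945] -0.34008993064973936 (np.float64(0.0474923760673794), np.float64(0.014450996879803174))
width 15.531538263775076
width 15.63442095969912
(array([0.5917992 , 0.03709819]), np.float64(3.1297961299044146), np.float64(0.05008411986789701), np.float64(0.01570271046388453))
(array([0.59236859, 0.07771334]), np.float64(0.00439682124494345), np.float64(0.04837131432650179), np.float64(0.014181722641618566))
(array([0.59306669, 0.11831278]), np.float64(3.1205632908625747), np.float64(0.04964494980153054), np.float64(0.014202208321958948))
(array([0.59305023, 0.04340307]), np.float64(3.1323932699127086), np.float64(0.049859575139423906), np.float64(0.014902181188306768))
30.0333
```

View pics/w2.png

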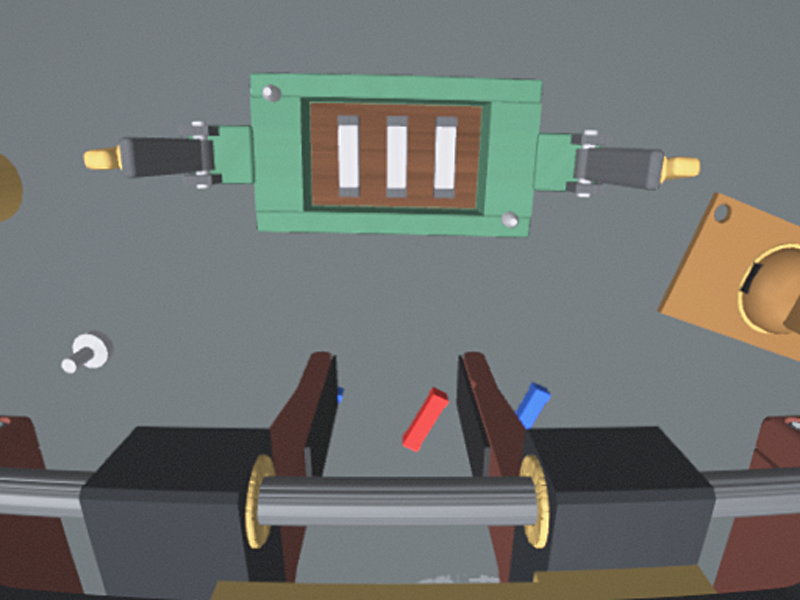

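View pics/w3.png

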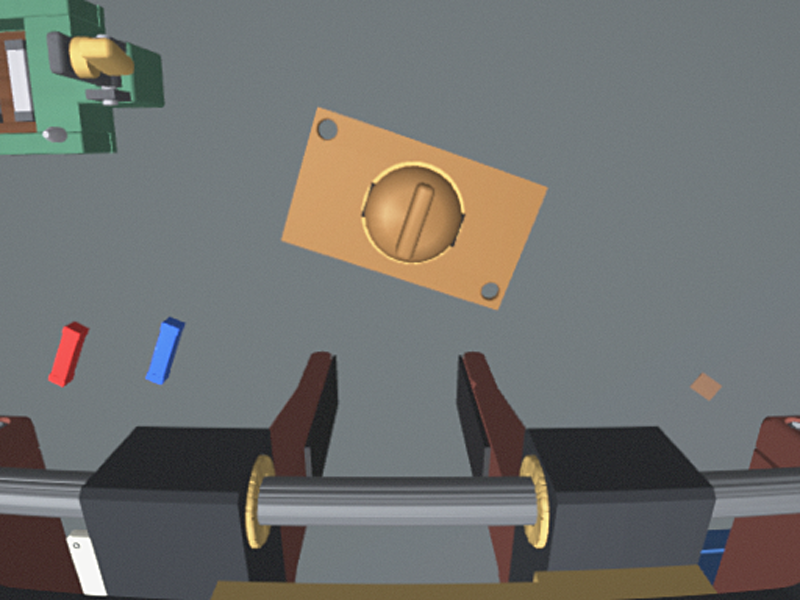

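View 2: all three magnets lie in the well at (348,157), (397,157) and (445,157). One was knocked aside before pickup and was found again. Box corners are at (251,73), (542,80), (528,236) and (258,230), pegs at (271,92) and (510,218). View 3: hood corners are at (318,107), (547,187), (499,309) and (282,241), holes at (326,129) and (489,290).

```bash
cat >> h.py <<'E'
from scipy.optimize import least_squares
def fit(model,px,cam,x0):
    "least-squares (x,y,yaw) of model points (in mm, last col world z) on pixels"
    M=np.array(model,float)/1000
    def f(q):
        c,s=np.cos(q[2]),np.sin(q[2])
        P=np.c_[q[0]+c*M[:,0]-s*M[:,1],q[1]+s*M[:,0]+c*M[:,1],M[:,2]]
        return (w2p(P,cam)-px).ravel()
    r=least_squares(f,x0); return r.x,r.fun.reshape(-1,2)
BOXM=[(60,110,50),(60,-110,50),(-60,-110,50),(-60,110,50),(45,92,64),(-45,-92,64)]
HOODM=[(60,105,8),(60,-105,8),(-60,-105,8),(-60,105,8),(45,92,8),(-45,-92,8)]
E
python3 - <<'E'
from h import *
import pickle
np.set_printoptions(precision=4,suppress=True)
a,b=pickle.load(open("w2.pkl","rb"))
print(fit(BOXM,np.array([(251,73),(542,80),(528,236),(258,230),(271,92),(510,218)])*.64,a[1],[.59,.08,0]))
d=pickle.load(open("v.pkl","rb"))
print(fit(HOODM,np.array([(318,107),(547,187),(499,309),(282,241),(326,129),(489,290)])*.64,b[1],[.47,-.29,-.3]))
cv2.imwrite("pics/box_zoom.png",cv2.resize(a[0][35:160,140:370,::-1],(800,435),interpolation=cv2.INTER_CUBIC))
E
```

```text
(array([ 0.5931,  0.0787, -0.0219]), array([[-1.3879, -0.7473],
       [ 1.1145, -0.8448],
       [ 0.7349,  0.6482],
       [-0.6786,  0.6866],
       [-1.407 , -0.5459],
       [ 1.7115,  1.5761]]))
(array([ 0.4751, -0.2937, -0.315 ]), array([[-0.7817, -0.2244],
       [ 0.5558, -0.4791],
       [-0.6649,  0.4009],
       [-0.7409, -0.1819],
       [ 0.4157,  0.1411],
       [ 1.2457,  0.5925]]))
```

View pics/box_zoom.png

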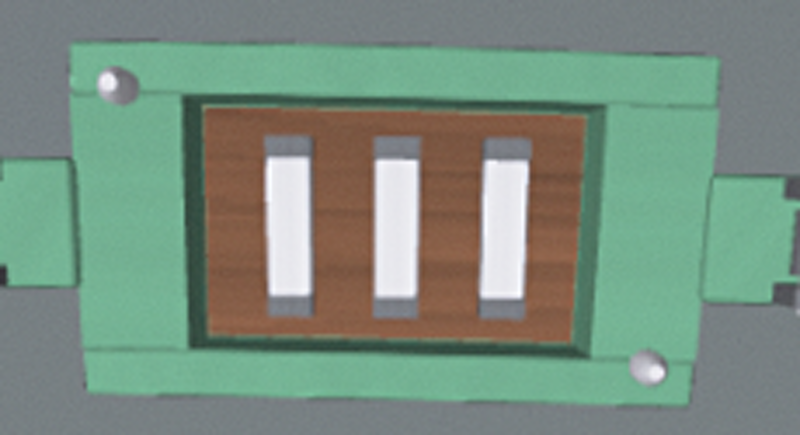

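Zoomed crop: corners are at (70,43), (719,57), (689,405) and (88,392), peg centres at (118,86) and (648,368). Scale is 3.478 with offset (140,35).

Run:
```python
from h import *
import pickle
np.set_printoptions(precision=4,suppress=True)
a,b=pickle.load(open("w2.pkl","rb"))
px=np.array([(70,43),(719,57),(689,405),(88,392),(118,86),(648,368)])/3.478+[140,35]-.4
print(fit(BOXM,px,a[1],[.59,.08,0]))
for z in (58,63,68):
    M=[(45,92,z),(-45,-92,z)]; print(z,fit(M,px[4:],a[1],[.59,.08,0]))
# peg tips refined by brightness in three views + well-bottom
from h import p2w
w1=pickle.load(open("w1.pkl","rb")); d=pickle.load(open("v.pkl","rb"))
print(fit([(45,92,63),(-45,-92,63)],np.array([(215,70),(447,191)])*.64,w1[1],[.59,.08,0])[0])
print(fit(BOXM[:4],np.array([(197,51),(476,56),(468,209),(207,205)])*.64,w1[1],[.59,.08,0]))
```

```text
(array([ 0.5928,  0.0791, -0.0212]), array([[-0.8881, -0.6502],
       [ 1.2235, -0.4581],
       [ 0.6093,  0.8014],
       [-0.7713,  0.868 ],
       [-1.9156, -0.658 ],
       [ 1.8286,  0.8673]]))
58 (array([ 0.5928,  0.0792, -0.0233]), array([[-0.5628, -0.2405],
       [ 0.5922,  0.3443]]))
63 (array([ 0.5928,  0.0791, -0.023 ]), array([[-1.5457, -0.6588],
       [ 1.6276,  0.9475]]))
68 (array([ 0.5927,  0.0789, -0.0228]), array([[-2.5535, -1.0854],
       [ 2.6906,  1.5686]]))
[ 0.5924  0.0783 -0.0204]
(array([ 0.5923,  0.0781, -0.0223]), array([[-1.0334,  0.1798],
       [ 1.0544, -0.4871],
       [ 0.3236,  0.6246],
       [-0.3833, -0.0824]]))
```

```bash
sed -i 's/^BOX=.*/BOX=np.array([.5927,.0788]); BYAW=-0.022/' h.py
python3 - <<'E'
from h import *
h=(.4752,-.2935); ya=-.316
move_pose([*h,.14],quat(ya)); movel([*h,.046],v=.1); command_gripper(0)
print("w",get_grip_width()*88, get_tcp_pos())
movel([*h,.20],v=.12); print("w",get_grip_width()*88,get_ft_force())
move_pose([*BOX,.20],quat(BYAW)); print("w",get_grip_width()*88)
wait(.2); im,cam=snap("wrist"); save(im,"w4")
movel([*BOX,.122],v=.08); f0=np.array(get_ft_force())
r=movel([*BOX,.09],v=.03,until_force=12)
print(r,get_tcp_pos(),np.array(get_ft_force())-f0,get_grip_width()*88,get_time())
E
```

```text
w 13.864462472258063 [ 0.47531967 -0.2933746   0.04620536]
w 13.932706020184991 [ 0.3745794   0.45799085 -6.37956849]
w 13.506598714532622
True [0.59250154 0.07876643 0.0959598 ] [-0.10201335 -0.64963281  9.31444586] 13.965806503477785 37.4
```

Run:
```python
from h import *
import pickle
command_gripper(.5); movel([*BOX,.2],v=.2)
move_pose([.52,.078,.28],quat(0)); wait(.2)
a=snap("wrist"); save(a[0],"w5"); b=snap("scene"); save(b[0][140:300,190:340],"s5",4)
pickle.dump((a,b),open("w5.pkl","wb")); print(get_time())
```

```text
39.5417
```

View pics/w5.png

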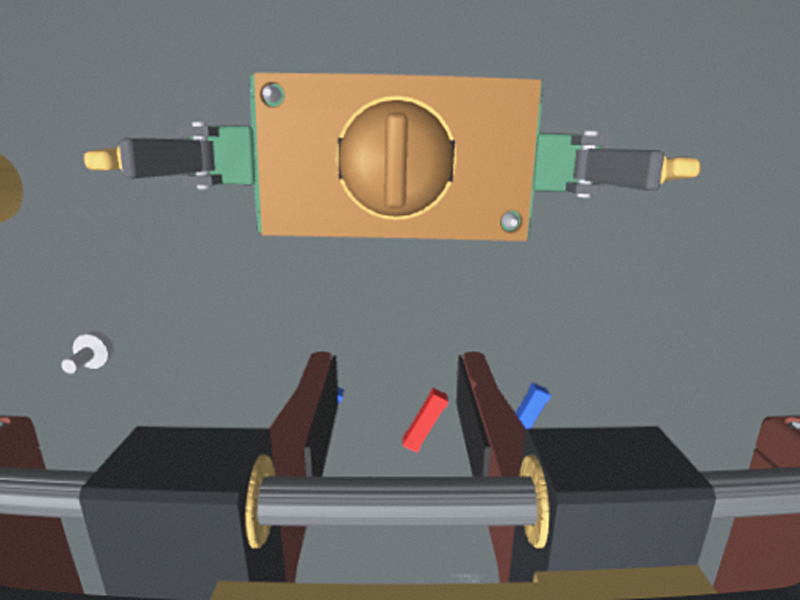

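View pics/s5.png

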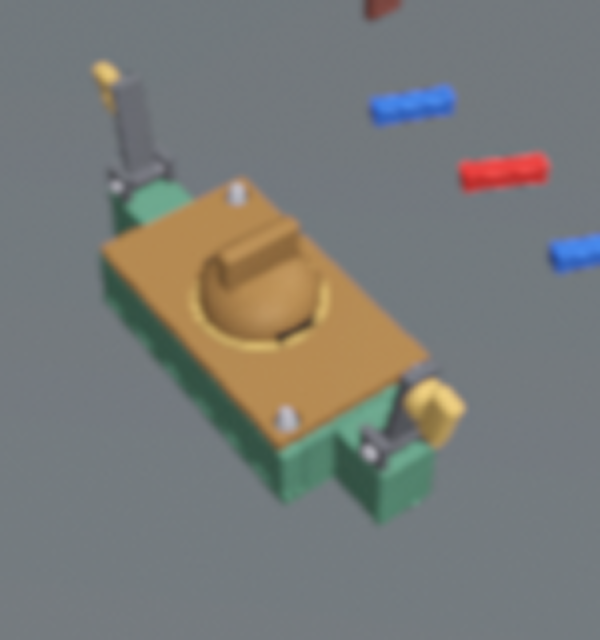

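View 5: the hood is flush, both pegs are visible in their holes at (272,94) and (511,220), and both clamps still stand. Next I fold the clamps with shut fingers pushing along the arc.

```bash
cat >> h.py <<'E'
def bp(x,y): c,s=np.cos(BYAW),np.sin(BYAW); return BOX+[c*x-s*y,s*x+c*y]
def fold(sg):
    q=quat(BYAW+np.pi/2); P=lambda s,z:[*bp(0,sg*s/1000),z/1000]
    command_gripper(0)
    move_pose(P(228,200),q); movel(P(228,122),v=.15)
    movel(P(190,122),v=.06)
    for th in np.radians(np.arange(85,2,-7)):
        r,n=58,33.5
        if movel(P(155-r*np.cos(th)+n*np.sin(th),64+r*np.sin(th)+n*np.cos(th)),v=.06,until_force=30):
            print("stopped",np.degrees(th),get_ft_force()); break
    p=get_tcp_pos(); print(p,get_ft_force())
    movel([p[0],p[1],.15],v=.15)
    movel(P(85,110),v=.15); r=movel(P(85,94),v=.03,until_force=15)
    print("press",r,get_tcp_pos(),get_ft_force()); movel(P(85,200),v=.2)
E
python3 - <<'E'
from h import *
fold(1); print(get_time())
E
```

```text
[0.59464725 0.18060599 0.1047821 ] [-0.63052339 -0.45112578 -0.16870683]
press True [0.59521836 0.1637788  0.09711952] [-2.74942907 -0.40357406  9.43100709]
48.3333
```

Run:
```python
from h import *
fold(-1)
move_pose([.52,.078,.28],quat(0)); wait(.2)
a=snap("wrist"); save(a[0][20:170,100:420],"w6",2.5); print(get_time())
```

```text
[ 0.5901979  -0.02311789  0.10482457] [ 0.23602312 -0.16054835  0.5876667 ]
press True [ 0.59158837 -0.00608846  0.09711506] [-1.96049777  0.39291709  9.60022413]
58.3833
```

View pics/w6.png

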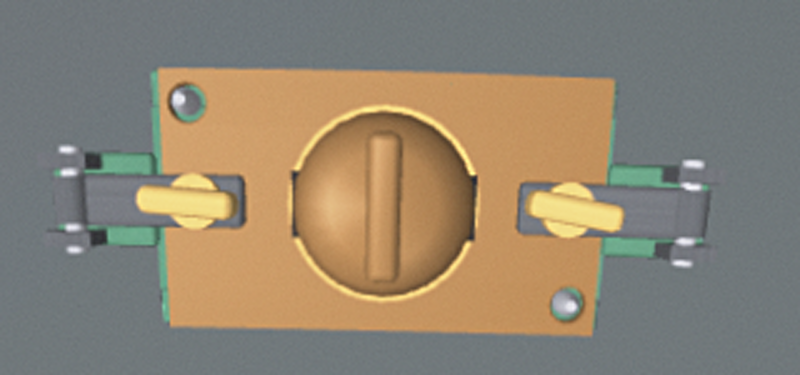

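View 6: both clamps lie flat on the flange. The wings are nearly in line with the arms, left at about 0.07 rad (186,202) and right at about 0.13 rad (576,212). Now I turn the screws.

```bash
cat >> h.py <<'E'
def turn(sg,phi,over=.06):
    p=bp(0,sg*.085); y0=BYAW+np.pi/2-phi
    command_gripper(.4); move_pose([*p,.16],quat(y0)); movel([*p,.075],v=.08)
    command_gripper(0); print("w",get_grip_width()*88,"F",get_ft_force())
    j=np.array(get_joint_pos()); tot=np.pi/2-phi+over
    for k in range(1,8):
        jj=j.copy(); jj[5]+=tot*k/7; movej(list(jj)); print(round(tot*k/7+phi,2),"Tz %.2f"%get_ft_torque()[2],"w %.1f"%(get_grip_width()*88))
    command_gripper(.4); movel([*p,.17],v=.15)
E
python3 - <<'E'
from h import *
turn(1,.075); turn(-1,.13)
command_gripper(.5); move_pose([.52,.078,.28],quat(0)); wait(.2)
a=snap("wrist"); save(a[0][20:170,100:420],"w7",2.5); print(get_time())
E
```

```text
w 21.404455444887752 F [ 2.39032351 -0.44090568  1.27988474]
0.3 Tz -0.05 w 21.9
0.52 Tz -0.06 w 21.8
0.74 Tz -0.07 w 21.7
0.96 Tz -0.03 w 22.3
1.19 Tz -0.07 w 21.9
1.41 Tz -0.04 w 21.9
1.63 Tz -0.02 w 21.6
w 21.918736677802993 F [ 2.33164705 -0.15974969  1.9669465 ]
0.34 Tz -0.05 w 21.3
0.56 Tz -0.08 w 21.6
0.77 Tz -0.07 w 22.0
0.99 Tz -0.07 w 21.5
1.2 Tz -0.05 w 21.8
1.42 Tz -0.03 w 21.7
1.63 Tz -0.07 w 22.0
73.575
```

View pics/w7.png

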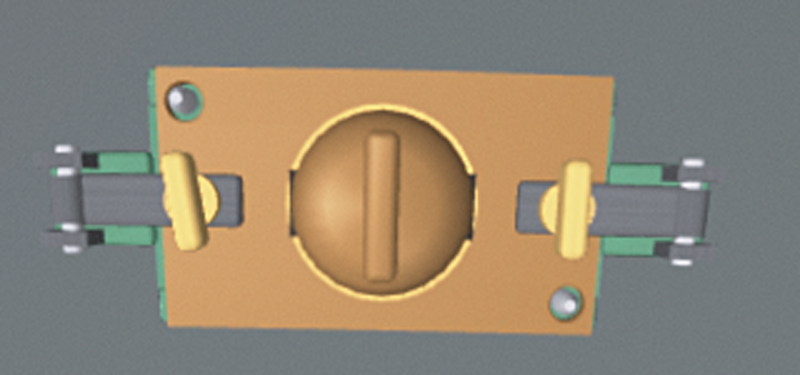

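View 7: the pads closed on the hubs (22 mm wide). The left wing is at about 1.45 rad and the right at about 1.53, both just short of the stop. I'll grip higher, on the wings themselves, and finish the turn.

```bash
sed -i 's/movel(\[\*p,.075\],v=.08)/movel([*p,.082],v=.08)/' h.py
python3 - <<'E'
from h import *
turn(1,1.40,.12); turn(-1,1.45,.12)
command_gripper(.5); move_pose([.52,.078,.28],quat(0)); wait(.2)
a=snap("wrist"); save(a[0][20:170,100:420],"w8",2.5); print(get_time())
E
```

```text
w 11.026173725524897 F [-0.82232282  4.8686349   2.31834012]
1.44 Tz -0.03 w 11.9
1.48 Tz -0.07 w 11.9
1.52 Tz -0.07 w 11.6
1.57 Tz 0.00 w 11.8
1.61 Tz 0.49 w 12.2
1.65 Tz 0.77 w 12.4
1.69 Tz 0.77 w 12.9
w 11.668887596315134 F [-1.79246098  4.74361848  4.26250183]
1.48 Tz -0.09 w 12.1
1.52 Tz -0.02 w 11.9
1.55 Tz -0.04 w 11.8
1.59 Tz 0.38 w 11.6
1.62 Tz 0.65 w 12.1
1.66 Tz 0.70 w 12.3
1.69 Tz 0.75 w 12.9
86.2083
```

View pics/w8.png

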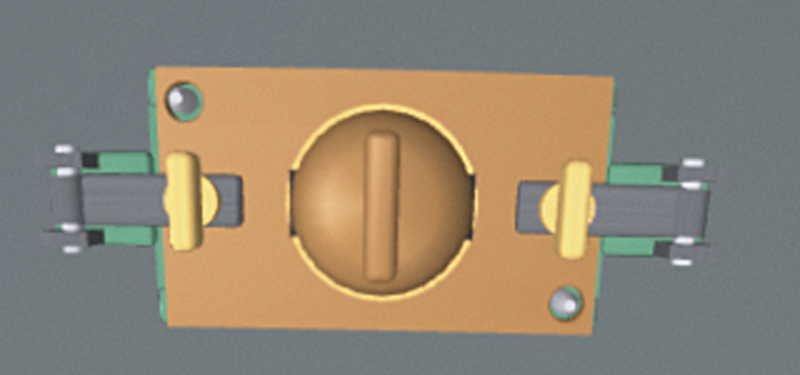

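View 8: both wings stand across their arms, and the torque rose at the stop on each. The hood is flush and both clamps are down, so I'm handing in.

```bash
python3 -c "
from station import *
print(job_done())"
```

```text
the job is handed in; nothing more can be done
None
```

The job is handed in: all three magnets are in the well, the hood sits flush over both pegs, and both clamps are folded flat with their wing screws turned to the stop; the first turn gripped the screw hubs and fell just short, so I regripped the wings and finished it.

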